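# Match and close the parts pots

### The job

Someone has left the blue round lid lying loosely on the red round parts pot: take it off and lay it, knob up, in the shallow black tray. Then close the red round pot with the red round lid and the blue square pot with the blue square lid, pressing each lid down until its flange is fully home on the rim. Leave the spare red square lid and all the other things on the bench where they are.

Things in the scene. Friction and masses are not known exactly. Their poses are not given: they have to be found in the camera images.
- pot_red: Red round parts pot with brass screws in it, fixed to the bench: 84 mm across, 70 mm high, walls 6 mm, mouth 72 mm across. Origin: centre of its underside, z up. A stiff seal inside holds a lid laid in it 7 mm proud; about 10 N pushes it down for good; fully home, the lid's origin is 56 mm above the pot's.
- pot_blue: Blue square parts pot with wooden pegs in it, fixed to the bench: 80 x 80 mm, 70 mm high, walls 6 mm, mouth 68 x 68 mm; sides along its x and y. Origin: centre of its underside. The lid fits any way round. A stiff seal inside holds a lid laid in it 7 mm proud; about 10 N pushes it down for good; fully home, the lid's origin is 56 mm above the pot's.
- lid_red_round: Red round lid: plug 66 mm across, 14 mm deep (lowest 4 mm: 60 across); flange 84 mm across, 14 to 20 mm above the origin; round knob 24 mm across, 20 to 46 mm above the origin. Origin: centre of the plug's underside, z up. Lies on the bench at the start. Belongs to the red round pot.
- lid_blue_square: Blue square lid: plug 62 x 62 mm, 14 mm deep (lowest 4 mm: 56 x 56); flange 80 x 80 mm, 14 to 20 mm above the origin; grip bar 44 mm along x, 16 mm along y, 20 to 46 mm above the origin. Origin: centre of the plug's underside, z up. Lies on the bench at the start. Belongs to the blue square pot.
- lid_blue_round: Blue round lid: plug 66 mm across, 14 mm deep (lowest 4 mm: 60 across); flange 84 mm across, 14 to 20 mm above the origin; round knob 24 mm across, 20 to 46 mm above the origin. Origin: centre of the plug's underside, z up. At the start it lies loosely in the mouth of the red round pot (its origin 63 mm above the pot's), where it does not belong.
- tray: Shallow black tray fixed to the bench, 160 x 160 mm, walls 18 mm high and 4 mm thick, floor 4 mm thick. Origin: centre of its underside.
- lid_red_square: Spare red square lid: plug 62 x 62 mm, 14 mm deep (lowest 4 mm: 56 x 56); flange 80 x 80 mm, 14 to 20 mm above the origin; grip bar 44 mm along x, 16 mm along y, 20 to 46 mm above the origin. Origin: centre of the plug's underside, z up. Lies on the bench and belongs to no pot here; leave it.
- offcut: Bystander: loose wooden offcut, 70 x 36 x 22 mm; origin at the centre of its underside.
- screwdriver: Bystander: loose screwdriver with orange handle, about 200 mm long, lying along its x.
- tape: Bystander: loose yellow tape measure, 60 x 34 x 56 mm high; origin at the centre of its underside.
There are look-alikes about, which are no part of the job. What is shaped like the lid_red_round but green is not meant. What is shaped like the lid_blue_square but orange is not meant.

How it is judged:
By the outcome, as a careful person would: the job done as asked, in the order asked, and still so for the second after the job is handed in, with the robot touching nothing.
It also fails if it takes over 64 s, if anything falls off the work surface, if the arm or the gripper's body presses on something with over 40 N, if the wrist force passes 120 N, or if a joint passes its speed limit or range.

### The arm

A 7-joint arm with a two-finger parallel gripper is mounted at the origin on the work surface. World frame = base frame: x ahead of the robot, y to its left, z up, the work surface at z = 0. Lengths are in m, angles in rad, forces in N, time in s.
With the tool pointing down it reaches from about 0.4 to 0.85 m from the base axis. Payload 10.4 kg.
Tool frame: the origin (TCP) lies at the very end of the fingers, on their centre line; the grasp point (between the pads) lies 19 mm behind it; z points along the fingers, y is the line along which they close (so a half turn about z gives the same grasp; the last joint's range is limited). The gripper opens to 87 mm and grips with 3 to 60 N. Pads are 19 mm wide; open, the fingers measure 117 mm over their backs; the gripper's body (75 mm by 190 mm) begins 51 mm behind the grasp point.
Start: joints at [1.194, 0.332, -0.065, 1.46, 0.022, 1.35, -0.088], TCP at [0.217, -0.586, 0.223] pointing down, gripper open.
Joint ranges: [-2.6, 2.6], [-0.5, 2.12], [-1.47, 1.34], [0.16, 2.42], [-1.27, 4.41], [0.06, 2.06], [-2.6, 2.6]. Speed limits (rad/s): [2.22, 2.22, 2.79, 2.79, 3.14, 3.14, 3.14].

### API

Orientations are given as a unit quaternion [x, y, z, w].
In Python, from bench import status, camera, order gives the robot as it stands.
- The arm moves only by the tool jog_arm, never from a script. Its argument "plan" is a list of rows, each a list of 7 numbers: the turn, a rotation vector about the tool's x, y, z in rad, then the shift along the tool's x, y, z in mm, then the opening, from -1 (shut) to 1 (fully open). A call has 1 to 12 rows; each row is the pose to reach, as a shift and turn from the pose commanded when the call began, along the tool's axes at that moment; what a row does not reach only later rows make up. A row lasts 1/10 s, in which the tool goes at most 50 mm and 8.59 degrees, less where a joint would pass 70% of its speed; a pose out of reach is approached as far as the arm can. A call with a gripper value outside its range is refused whole. The fingers move at their own pace and stop on an object; "squeeze" is the grip in N (left out, the last holds). Time passes only in rows, so rows that repeat a pose let the fingers close. It gives the time, the measured TCP pose, the force, the opening and the grip force at its end, in the units of the state.
- status.read_state(): the state, without advancing time (a new reading comes with each control period).
- camera(name): name is "side" or "top"; returns a dict with "image" (384x512x3 uint8, red, green, blue), "z_map" (384x512 float32, m along the optical axis (not along the pixel's ray), 0 where there is no reading), "fx", "fy", "cx", "cy" (pixels), "world_from_camera" (4x4, takes a point from camera to world coordinates). Camera axes: x right, y down, z forward; pixel columns grow to the right and rows downward; lengths in m; the calibration is good to about 2 mm. A picture is of the moment at which its call begins.
- order.close_job(): hands the job in; it is judged then, once.
The state is a dict: "time": time; "joint_positions": joint angles; "joint_vel": joint speeds; "joint_torque": joint torques, N m; "ee_pos": TCP position; "eef_rot": TCP orientation; "ft_force": force on the tool from outside, world axes, zero at the start; "torque": the same for the moment, N m; "width": finger opening in m; "grip_force": force on a finger pad.
Only numpy, scipy, OpenCV 4.12 (cv2) and the standard library are available. Lean on these libraries where they do the work, as an engineer would, in place of code of your own. Each camera call takes 0.05 s, during which the arm holds its last target. There are 200 camera calls.

## Working session

There is one attempt and no reset: what is moved stays moved. The work goes in short steps, Python scripts to look and compute and a tool call to move; the robot and the scene stay as the last step left them, time stands still between calls to the robot, and variables do not carry over. Pictures are saved under pics/ and viewed, at most 10 in all, crops included, and the job is handed in when it is done.

Besides the shell and the picture viewer there is one more tool, called after ">>>" as a command line: name --pt "numbers of a row" for each row, then --argument value for the rest. jog_arm: Moves the arm, as the interface text tells. Its arguments: {"type":"object","properties":{"plan":{"type":"array"},"squeeze":{"type":"number"}},"required":["plan"]}

```bash
mkdir -p pics
cat > h.py <<'E'
import numpy as np,cv2
from bench import status,camera,order
def grab(n):
    c=camera(n); z=c["z_map"]; T=np.array(c["world_from_camera"])
    v,u=np.indices(z.shape)
    P=np.stack([(u-c["cx"])/c["fx"]*z,(v-c["cy"])/c["fy"]*z,z],-1)@T[:3,:3].T+T[:3,3]
    P[z==0]=np.nan
    return c,P
E
python3 - <<'E'
from h import *
for n in("top","side"):
    c,P=grab(n); cv2.imwrite(f"pics/{n}0.png",cv2.cvtColor(c["image"],cv2.COLOR_RGB2BGR)); np.savez(f"{n}0.npz",P=P,im=c["image"],T=c["world_from_camera"])
    print(n,c["fx"],c["fy"],c["cx"],c["cy"],np.round(c["world_from_camera"],3).tolist())
print(status.read_state())
E
```

```text
top 403.3356911884997 403.3356911884997 255.65559758082762 194.02252504375411 [[-0.019, -0.988, 0.155, 0.298], [-1.0, 0.023, 0.02, -0.037], [-0.023, -0.154, -0.988, 1.221], [0.0, 0.0, 0.0, 1.0]]
side 363.6751761765266 363.6751761765266 254.64586223431183 184.88977374967723 [[0.998, -0.048, 0.039, 0.458], [-0.058, -0.488, 0.871, -0.799], [-0.022, -0.872, -0.49, 0.527], [0.0, 0.0, 0.0, 1.0]]
{'time': 0.1, 'joint_positions': array([ 1.1943879 ,  0.33277839, -0.06468768,  1.46087304,  0.02158726,
        1.34988668, -0.08849377]), 'joint_vel': array([ 7.77651638e-04, -3.07795564e-03,  1.94143602e-03, -3.28703195e-03,
       -9.22842504e-06,  3.85657122e-05,  3.85716276e-04]), 'joint_torque': array([ 1.35748938e-03, -6.24550009e+01,  2.46192893e-02, -3.90719032e+01,
       -6.16298849e-02,  3.66801862e-02,  1.72064978e-05]), 'ee_pos': array([ 0.21641827, -0.58596227,  0.22184488]), 'eef_rot': array([ 9.84392025e-01,  1.75988496e-01, -1.34044850e-04, -6.10811894e-04]), 'ft_force': array([0.27966744, 0.61945471, 0.35858927]), 'torque': array([ 0.03040483, -0.02096462, -0.02528769]), 'grip_force': 0.0, 'width': 0.08682122256984964}
```

View pics/top0.png

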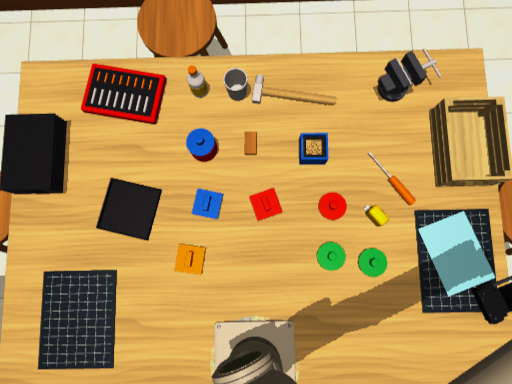

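View pics/side0.png

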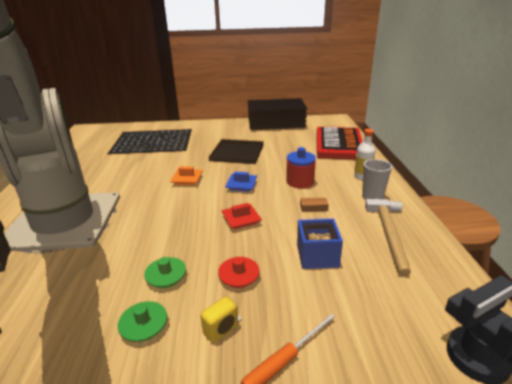

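The top view shows the blue round lid on the red pot (201,143), blue pot (314,148), tray (129,208), blue square lid (208,204) and red round lid (332,206). It also shows the spare red square lid (266,204). The side view agrees.

```bash
cat >> h.py <<'E'
def masks(im):
    h=cv2.cvtColor(im,cv2.COLOR_RGB2HSV); H,S,V=h[...,0],h[...,1],h[...,2]
    return {"blue":(H>100)&(H<130)&(S>120)&(V>50),"red":((H<6)|(H>174))&(S>150)&(V>60),"black":(V<60)}
def obj(P,m,win,zlo,zhi):
    x0,x1,y0,y1=win; k=m.copy(); w=np.zeros_like(m); w[y0:y1,x0:x1]=True
    k&=w&(P[...,2]>zlo)&(P[...,2]<zhi); Q=P[k]
    r=cv2.minAreaRect((Q[:,:2]*1000).astype(np.float32)) if len(Q)>3 else None
    return Q,r
def f(r): return [np.round(r[0],1).tolist(),np.round(r[1],1).tolist(),round(r[2],1)]
E
python3 - <<'E'
from h import *
d=np.load("top0.npz");P=d["P"];M=masks(d["im"])
for n,c,w,zs in [("lidbr flange",'blue',(180,222,120,165),(.07,.091)),("lidbr knob",'blue',(180,222,120,165),(.1,.125)),
 ("potred",'red',(180,222,120,170),(.02,.07)),
 ("potblue rim",'blue',(295,335,125,170),(.06,.08)),
 ("lidbs fl",'blue',(185,230,180,225),(.012,.028)),("lidbs bar",'blue',(185,230,180,225),(.036,.06)),
 ("lidrr fl",'red',(312,352,186,226),(.012,.028)),("lidrr knob",'red',(312,352,186,226),(.036,.06)),
 ("lidrs",'red',(245,290,180,225),(.012,.028)),
 ("tray",'black',(90,168,170,245),(-.01,.03)),("trayrim",'black',(90,168,170,245),(.012,.03))]:
    Q,r=obj(P,M[c],w,*zs)
    print(n,len(Q),f(r) if r else None, np.round(np.median(Q,0),4) if len(Q) else "", np.round(Q.mean(0),4) if len(Q) else "")
print(status.read_state()["eef_rot"])
E
```

```text
lidbr flange 530 [[634.5, 146.0], [80.2, 79.8], 39.9] [0.6329 0.1452 0.0822] [0.6339 0.1458 0.0822]
lidbr knob 55 [[634.2, 145.8], [20.5, 22.1], 84.6] [0.6332 0.1448 0.1075] [0.6335 0.1457 0.1077]
potred 119 [[610.1, 130.1], [25.8, 76.3], 33.8] [0.5988 0.1273 0.0482] [0.6046 0.1296 0.047 ]
potblue rim 267 [[617.1, -187.0], [79.6, 81.8], 88.4] [ 0.6198 -0.1871  0.068 ] [ 0.6176 -0.187   0.0676]
lidbs fl 568 [[461.3, 134.8], [78.7, 77.4], 76.8] [0.4606 0.1308 0.0192] [0.4608 0.1341 0.0192]
lidbs bar 85 [[459.6, 134.9], [16.0, 43.5], 75.3] [0.4587 0.134  0.0445] [0.4592 0.1347 0.0446]
lidrr fl 517 [[445.4, -240.8], [79.0, 79.7], 87.3] [ 0.4452 -0.2392  0.0187] [ 0.4456 -0.2403  0.0188]
lidrr knob 55 [[444.7, -240.6], [20.8, 23.7], 86.1] [ 0.4443 -0.2393  0.0448] [ 0.4439 -0.2399  0.0442]
lidrs 577 [[455.8, -41.6], [78.1, 78.1], 18.2] [ 0.4549 -0.0425  0.019 ] [ 0.4549 -0.0417  0.0189]
tray 2716 [[453.1, 373.3], [160.0, 158.6], 75.5] [0.452  0.3758 0.004 ] [0.4523 0.3757 0.0048]
trayrim 224 [[451.9, 373.2], [159.2, 156.2], 75.6] [0.4756 0.3245 0.0166] [0.4673 0.3575 0.0167]
[ 9.84392025e-01  1.75988496e-01 -1.34044850e-04 -6.10811894e-04]
```

```bash
cat > go.py <<'E'
import sys,numpy as np
from scipy.spatial.transform import Rotation as R
from bench import status
s=status.read_state(); r=R.from_quat(s["eef_rot"]); p=s["ee_pos"]*1000
print("t",round(s["time"],2),"p",np.round(p,1),"yaw",round(np.degrees(np.arctan2(r.as_matrix()[1,0],r.as_matrix()[0,0])),1),"F",np.round(s["ft_force"],1),"w",round(s["width"]*1000,1),"g",round(float(s["grip_force"]),1))
for a in sys.argv[1:]:
    x,y,z,w=map(float,a.split(",")); 
    q=R.from_euler("z",w,degrees=True)*R.from_quat([1,0,0,0])
    print(a,"turn",np.round((r.inv()*q).as_rotvec(),3),"shift",np.round(r.inv().apply(np.array([x,y,z])-p),1))
E
python3 go.py 634,146,180,20 634,146,86,20
```

```text
t 0.1 p [ 216.4 -586.   221.8] yaw 20.3 F [0.3 0.6 0.4] w 86.8 g 0.0
634,146,180,20 turn [-0.001  0.     0.005] shift [ 645.3 -541.9   42.5]
634,146,86,20 turn [-0.001  0.     0.005] shift [ 645.3 -541.8  136.5]
```

>>> jog_arm --pt "0 0 0 645 -542 42 0.2" --pt "0 0 0 645 -542 42 0.2" --pt "0 0 0 645 -542 42 0.2" --pt "0 0 0 645 -542 42 0.2" --pt "0 0 0 645 -542 42 0.2" --pt "0 0 0 645 -542 42 0.2" --pt "0 0 0 645 -542 42 0.2" --pt "0 0 0 645 -542 42 0.2" --pt "0 0 0 645 -542 42 0.2" --pt "0 0 0 645 -542 42 0.2" --pt "0 0 0 645 -542 42 0.2" --pt "0 0 0 645 -542 42 0.2" --squeeze 40

```text
time: 1.3
ee_pos: [0.5138, -0.0639, 0.1926]
eef_rot: [0.984, 0.176, 0.0, 0.0]
ft_force: [0.8, -1.1, -0.4]
width: 0.0525
grip_force: 0.0
```

```bash
python3 go.py 634,146,180,20
```

```text
t 1.3 p [513.8 -63.9 192.6] yaw 20.2 F [ 0.8 -1.1 -0.4] w 52.5 g 0.0
634,146,180,20 turn [0.    0.    0.004] shift [ 185.4 -155.4   12.5]
```

>>> jog_arm --pt "0 0 0 185 -155 12 0.2" --pt "0 0 0 185 -155 12 0.2" --pt "0 0 0 185 -155 12 0.2" --pt "0 0 0 185 -155 12 0.2" --pt "0 0 0 185 -155 12 0.2" --pt "0 0 0 185 -155 12 0.2" --pt "0 0 0 185 -155 12 0.2"

```text
time: 2.0
ee_pos: [0.6329, 0.1448, 0.1797]
eef_rot: [0.984, 0.177, -0.001, -0.0]
ft_force: [0.3, -0.1, 0.1]
width: 0.0525
grip_force: 0.0
```

```bash
python3 go.py 634,146,86,20
```

```text
t 2.0 p [632.9 144.8 179.7] yaw 20.4 F [ 0.3 -0.1  0.1] w 52.5 g 0.0
634,146,86,20 turn [-0.001  0.001  0.007] shift [ 1.6 -0.7 93.7]
```

>>> jog_arm --pt "0 0 0 1.5 -0.5 45 0.2" --pt "0 0 0 1.5 -0.5 80 0.2" --pt "0 0 0 1.5 -0.5 93 0.2" --pt "0 0 0 1.5 -0.5 93 0.2" --pt "0 0 0 1.5 -0.5 93 -0.8" --pt "0 0 0 1.5 -0.5 93 -0.8" --pt "0 0 0 1.5 -0.5 93 -0.8" --pt "0 0 0 1.5 -0.5 93 -0.8" --pt "0 0 0 1.5 -0.5 93 -0.8" --pt "0 0 0 1.5 -0.5 85 -0.8" --pt "0 0 0 1.5 -0.5 50 -0.8" --pt "0 0 0 1.5 -0.5 20 -0.8"

```text
time: 3.2
ee_pos: [0.6341, 0.1448, 0.1619]
eef_rot: [0.984, 0.176, -0.0, -0.0]
ft_force: [1.0, 0.1, 0.0]
width: 0.023
grip_force: 40.0
```

```bash
python3 go.py 452.5,373.5,150,20 452.5,373.5,27,20
```

```text
t 3.2 p [634.1 144.8 161.9] yaw 20.3 F [1.  0.1 0. ] w 23.0 g 40.0
452.5,373.5,150,20 turn [-0.     0.001  0.005] shift [ -91.1 -277.5   12.1]
452.5,373.5,27,20 turn [-0.     0.001  0.005] shift [ -91.  -277.4  135.1]
```

>>> jog_arm --pt "0 0 0 -91 -277 12 -0.8" --pt "0 0 0 -91 -277 12 -0.8" --pt "0 0 0 -91 -277 12 -0.8" --pt "0 0 0 -91 -277 12 -0.8" --pt "0 0 0 -91 -277 12 -0.8" --pt "0 0 0 -91 -277 12 -0.8" --pt "0 0 0 -91 -277 12 -0.8" --pt "0 0 0 -91 -277 50 -0.8" --pt "0 0 0 -91 -277 85 -0.8" --pt "0 0 0 -91 -277 115 -0.8" --pt "0 0 0 -91 -277 115 -0.8"

```text
time: 4.3
ee_pos: [0.4515, 0.3707, 0.0422]
eef_rot: [0.984, 0.176, -0.003, 0.002]
ft_force: [-0.7, -0.4, -0.4]
width: 0.0229
grip_force: 40.0
```

```bash
python3 go.py 452.5,373.5,28,20
```

```text
t 4.3 p [451.5 370.7  42.2] yaw 20.3 F [-0.7 -0.4 -0.4] w 22.9 g 40.0
452.5,373.5,28,20 turn [0.002 0.006 0.005] shift [ 2.  -2.3 14.1]
```

>>> jog_arm --pt "0 0 0 0 0 8 -0.8" --pt "0 0 0 0 0 12 -0.8" --pt "0 0 0 0 0 14 -0.8" --pt "0 0 0 0 0 14 -0.8"

```text
time: 4.7
ee_pos: [0.4535, 0.3733, 0.0323]
eef_rot: [0.984, 0.176, 0.0, -0.0]
ft_force: [0.9, -0.6, -0.4]
width: 0.023
grip_force: 40.0
```

>>> jog_arm --pt "0 0 0 0 0 2 -0.8" --pt "0 0 0 0 0 4 -0.8" --pt "0 0 0 0 0 5 -0.8" --pt "0 0 0 0 0 5 -0.8"

```text
time: 5.1
ee_pos: [0.4537, 0.3735, 0.0296]
eef_rot: [0.984, 0.176, 0.001, 0.0]
ft_force: [-8.6, -9.6, 28.9]
width: 0.023
grip_force: 40.0
```

>>> jog_arm --pt "0 0 0 0 0 -1.5 -0.8" --pt "0 0 0 0 0 -1.5 0.2" --pt "0 0 0 0 0 -1.5 0.2" --pt "0 0 0 0 0 -1.5 0.2" --pt "0 0 0 0 0 -1.5 0.2" --pt "0 0 0 0 0 -40 0.2" --pt "0 0 0 0 0 -80 0.2" --pt "0 0 0 0 0 -120 0.2" --pt "0 0 0 0 0 -120 0.2"

```text
time: 6.0
ee_pos: [0.4549, 0.3754, 0.1522]
eef_rot: [0.984, 0.176, 0.004, -0.002]
ft_force: [0.8, 0.7, -0.3]
width: 0.052
grip_force: 0.0
```

```bash
python3 go.py 445,-240.5,148,20
```

```text
t 6.0 p [454.9 375.4 152.2] yaw 20.3 F [ 0.8  0.7 -0.3] w 52.0 g 0.0
445,-240.5,148,20 turn [-0.002 -0.008  0.005] shift [-222.9  574.3    1. ]
```

>>> jog_arm --pt "0 0 0 -223 574 0 0.2" --pt "0 0 0 -223 574 0 0.2" --pt "0 0 0 -223 574 0 0.2" --pt "0 0 0 -223 574 0 0.2" --pt "0 0 0 -223 574 0 0.2" --pt "0 0 0 -223 574 0 0.2" --pt "0 0 0 -223 574 0 0.2" --pt "0 0 0 -223 574 0 0.2" --pt "0 0 0 -223 574 0 0.2" --pt "0 0 0 -223 574 0 0.2" --pt "0 0 0 -223 574 0 0.2" --pt "0 0 0 -223 574 0 0.2"

```text
time: 7.2
ee_pos: [0.4425, -0.2289, 0.1465]
eef_rot: [0.984, 0.176, -0.0, 0.0]
ft_force: [0.4, 0.2, -0.5]
width: 0.0521
grip_force: 0.0
```

```bash
python3 go.py 445,-240.5,148,20
python3 - <<'E'
from h import *
c,P=grab("top");M=masks(c["image"])
for w,z in(((90,168,170,245),(.015,.035)),((90,168,170,245),(.04,.07))):
    Q,r=obj(P,M["blue"],w,*z);print(f(r),Q.mean(0))
E
```

```text
t 7.2 p [ 442.5 -228.9  146.5] yaw 20.3 F [ 0.4  0.2 -0.5] w 52.1 g 0.0
445,-240.5,148,20 turn [0.    0.    0.005] shift [-1.7 11.7 -1.5]
[[453.9, 374.2], [82.5, 81.9], 30.2] [0.45303188 0.37274409 0.02346113]
[[453.1, 374.2], [23.8, 20.9], 89.8] [0.45297491 0.37316211 0.04864667]
```

```bash
python3 go.py 445,-240.5,24,20
```

```text
t 7.25 p [ 440.7 -237.9  146.2] yaw 19.8 F [-4.2 -7.7  0.7] w 52.1 g 0.0
445,-240.5,24,20 turn [ 0.003  0.002 -0.004] shift [  3.3   3.5 122.2]
```

>>> jog_arm --pt "0 0 0 3 4 40 0.2" --pt "0 0 0 3 4 70 0.2" --pt "0 0 0 3 4 70 0.2" --pt "0 0 0 3 4 70 0.2"

```text
time: 7.65
ee_pos: [0.4472, -0.2292, 0.0769]
eef_rot: [0.984, 0.176, -0.0, -0.0]
ft_force: [-0.3, -0.1, 1.5]
width: 0.0522
grip_force: 0.0
```

```bash
python3 go.py 445,-240.5,24,20
```

```text
t 7.65 p [ 447.2 -229.2   76.9] yaw 20.3 F [-0.3 -0.1  1.5] w 52.2 g 0.0
445,-240.5,24,20 turn [-0.001  0.001  0.005] shift [-5.9  9.8 52.9]
```

>>> jog_arm --pt "0 0 0 -6 10 5 0.2" --pt "0 0 0 -6 10 35 0.2" --pt "0 0 0 -6 10 53 0.2" --pt "0 0 0 -6 10 53 0.2" --pt "0 0 0 -6 10 53 -0.8" --pt "0 0 0 -6 10 53 -0.8" --pt "0 0 0 -6 10 53 -0.8" --pt "0 0 0 -6 10 53 -0.8" --pt "0 0 0 -6 10 53 -0.8" --squeeze 50

```text
time: 8.55
ee_pos: [0.4454, -0.2413, 0.0243]
eef_rot: [0.984, 0.176, 0.0, 0.0]
ft_force: [-1.2, 0.7, 4.0]
width: 0.0228
grip_force: 50.5
```

```bash
python3 go.py 445,-240.5,174,20 634.3,146,174,20
```

```text
t 8.55 p [ 445.4 -241.3   24.3] yaw 20.3 F [-1.2  0.7  4. ] w 22.8 g 50.5
445,-240.5,174,20 turn [ 0.001 -0.001  0.005] shift [  -0.    -0.7 -149.7]
634.3,146,174,20 turn [ 0.001 -0.001  0.005] shift [ 311.4 -297.7 -149.8]
```

>>> jog_arm --pt "0 0 0 0 0 -50 -0.8" --pt "0 0 0 0 0 -100 -0.8" --pt "0 0 0 0 0 -140 -0.8" --pt "0 0 0 311 -298 -150 -0.8" --pt "0 0 0 311 -298 -150 -0.8" --pt "0 0 0 311 -298 -150 -0.8" --pt "0 0 0 311 -298 -150 -0.8" --pt "0 0 0 311 -298 -150 -0.8" --pt "0 0 0 311 -298 -150 -0.8" --pt "0 0 0 311 -298 -150 -0.8" --pt "0 0 0 311 -298 -150 -0.8" --pt "0 0 0 311 -298 -150 -0.8"

```text
time: 9.75
ee_pos: [0.6339, 0.1506, 0.1735]
eef_rot: [0.984, 0.177, -0.0, -0.001]
ft_force: [-1.1, -0.0, -1.1]
width: 0.023
grip_force: 51.0
```

>>> jog_arm --pt "0 0 0 0 0 0 -0.8" --pt "0 0 0 0 0 0 -0.8" --pt "0 0 0 0 0 0 -0.8"

```text
time: 10.05
ee_pos: [0.6335, 0.1448, 0.1735]
eef_rot: [0.985, 0.175, -0.0, 0.0]
ft_force: [0.8, -0.1, -0.1]
width: 0.0228
grip_force: 51.0
```

```bash
python3 go.py 634.3,146,102,20
python3 - <<'E'
from h import *
c,P=grab("side");M=masks(c["image"]);cv2.imwrite("pics/s2.png",cv2.cvtColor(cv2.resize(c["image"][80:260,200:400],None,fx=3,fy=3),cv2.COLOR_RGB2BGR))
Q,r=obj(P,M["red"],(240,360,80,230),.062,.074);print(len(Q),f(r) if r else 0)
Q,r=obj(P,M["red"],(240,360,80,230),.13,.2);print(len(Q),f(r) if r else 0,Q[:,2].min(),Q[:,2].max())
E
```

```text
t 10.05 p [633.5 144.8 173.5] yaw 20.2 F [ 0.8 -0.1 -0.1] w 22.8 g 51.0
634.3,146,102,20 turn [0.001 0.001 0.003] shift [ 1.2 -0.9 71.5]
133 [[635.0, 143.8], [81.5, 72.2], 79.2]
292 [[628.0, 134.4], [65.9, 83.6], 62.6] 0.1549245125198287 0.19834012288904024
```

View pics/s2.png

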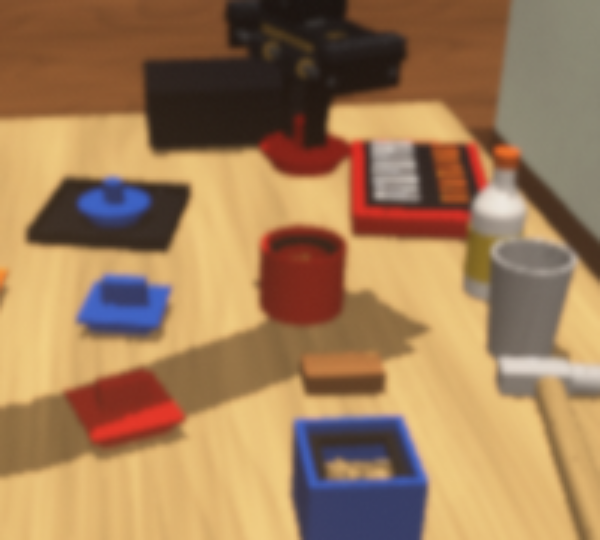

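The red lid is held level above the open red pot (rim centre at crop pixel 302,245), and the blue lid lies in the tray (115,203). Lowering next.

>>> jog_arm --pt "0 0 0 1 -1 30 -0.8" --pt "0 0 0 1 -1 55 -0.8" --pt "0 0 0 1 -1 68 -0.8" --pt "0 0 0 1 -1 74 -0.8" --pt "0 0 0 1 -1 79 -0.8" --pt "0 0 0 1 -1 83 -0.8" --pt "0 0 0 1 -1 83 -0.8"

```text
time: 10.8
ee_pos: [0.6344, 0.1476, 0.091]
eef_rot: [0.984, 0.176, 0.0, 0.0]
ft_force: [-0.1, -0.7, -0.1]
width: 0.0229
grip_force: 51.0
```

Inserted with no force. Pressing in small steps, from 91 toward 80.

>>> jog_arm --pt "0 0 0 0 0.5 2 -0.8" --pt "0 0 0 0 0.5 4 -0.8" --pt "0 0 0 0 0.5 5 -0.8" --pt "0 0 0 0 0.5 6 -0.8" --pt "0 0 0 0 0.5 7 -0.8" --pt "0 0 0 0 0.5 8 -0.8" --pt "0 0 0 0 0.5 9 -0.8" --pt "0 0 0 0 0.5 9 -0.8"

```text
time: 11.6
ee_pos: [0.6348, 0.1472, 0.083]
eef_rot: [0.984, 0.176, 0.001, 0.0]
ft_force: [-2.5, -0.9, 7.6]
width: 0.0233
grip_force: 50.0
```

>>> jog_arm --pt "0 0 0 0 0 1 -0.8" --pt "0 0 0 0 0 2 -0.8" --pt "0 0 0 0 0 3 -0.8" --pt "0 0 0 0 0 3 -0.8"

```text
time: 12.0
ee_pos: [0.6348, 0.1472, 0.0804]
eef_rot: [0.984, 0.176, 0.001, 0.0]
ft_force: [-4.6, -2.1, 11.4]
width: 0.0228
grip_force: 50.0
```

>>> jog_arm --pt "0 0 0 0 0 0.7 -0.8" --pt "0 0 0 0 0 1.4 -0.8" --pt "0 0 0 0 0 2 -0.8" --pt "0 0 0 0 0 2 -0.8"

```text
time: 12.4
ee_pos: [0.6349, 0.1472, 0.0803]
eef_rot: [0.984, 0.176, 0.001, 0.001]
ft_force: [-11.9, -4.8, 26.4]
width: 0.0232
grip_force: 50.0
```

It stopped hard at 80.3 mm, the predicted home height. Releasing.

>>> jog_arm --pt "0 0 0 0 0 0 -0.8" --pt "0 0 0 0 0 0 0.2" --pt "0 0 0 0 0 0 0.2" --pt "0 0 0 0 0 0 0.2" --pt "0 0 0 0 0 0 0.2" --pt "0 0 0 0 0 -40 0.2" --pt "0 0 0 0 0 -80 0.2" --pt "0 0 0 0 0 -80 0.2"

```text
time: 13.2
ee_pos: [0.6369, 0.1483, 0.1625]
eef_rot: [0.984, 0.176, 0.004, -0.0]
ft_force: [-0.7, 0.2, 0.5]
width: 0.0519
grip_force: 0.0
```

```bash
python3 go.py 460.3,134.8,120,-14 460.3,134.8,24,-14
```

```text
t 13.2 p [636.9 148.3 162.5] yaw 20.3 F [-0.7  0.2  0.5] w 51.9 g 0.0
460.3,134.8,120,-14 turn [-0.002 -0.008  0.598] shift [-170.7  -48.5   41. ]
460.3,134.8,24,-14 turn [-0.002 -0.008  0.598] shift [-171.5  -48.6  137. ]
```

>>> jog_arm --pt "0 0 0.6 -171 -48.5 0 0.2" --pt "0 0 0.6 -171 -48.5 0 0.2" --pt "0 0 0.6 -171 -48.5 0 0.2" --pt "0 0 0.6 -171 -48.5 40 0.2" --pt "0 0 0.6 -171 -48.5 70 0.2" --pt "0 0 0.6 -171 -48.5 70 0.2" --pt "0 0 0.6 -171 -48.5 70 0.2" --pt "0 0 0.6 -171 -48.5 70 0.2"

```text
time: 14.0
ee_pos: [0.4586, 0.1339, 0.0881]
eef_rot: [0.992, -0.123, 0.001, -0.001]
ft_force: [0.9, 0.4, 1.4]
width: 0.052
grip_force: 0.0
```

```bash
python3 go.py 460.3,134.8,24,-14
python3 - <<'E'
from h import *
c,P=grab("top");M=masks(c["image"])
for w,z in(((180,222,120,165),(.07,.09)),((180,222,120,165),(.09,.12))):
    Q,r=obj(P,M["red"],w,*z);print(len(Q),f(r) if r else 0,np.median(Q,0) if len(Q) else 0)
E
```

```text
t 14.0 p [458.6 133.9  88.1] yaw -14.1 F [0.9 0.4 1.4] w 52.0 g 0.0
460.3,134.8,24,-14 turn [-0.001 -0.002 -0.002] shift [ 1.3 -1.2 64.1]
516 [[635.7, 144.2], [82.2, 75.1], 36.8] [0.63260009 0.14341783 0.07520709]
57 [[633.0, 147.2], [21.6, 20.8], 6.4] [0.63191154 0.14712757 0.10127512]
```

>>> jog_arm --pt "0 0 0 1 -1 35 0.2" --pt "0 0 0 1 -1 55 0.2" --pt "0 0 0 1 -1 64 0.2" --pt "0 0 0 1 -1 64 0.2" --pt "0 0 0 1 -1 64 -0.9" --pt "0 0 0 1 -1 64 -0.9" --pt "0 0 0 1 -1 64 -0.9" --pt "0 0 0 1 -1 64 -0.9" --pt "0 0 0 1 -1 64 -0.9" --pt "0 0 0 1 -1 20 -0.9" --pt "0 0 0 1 -1 -30 -0.9" --pt "0 0 0 1 -1 -75 -0.9" --squeeze 50

```text
time: 15.25
ee_pos: [0.458, 0.1342, 0.1637]
eef_rot: [0.992, -0.123, -0.0, -0.0]
ft_force: [1.1, -0.2, -0.9]
width: 0.0153
grip_force: 50.0
```

```bash
python3 go.py 617.5,-187,170,-1.6
python3 - <<'E'
from h import *
d=np.load("top0.npz");P=d["P"];M=masks(d["im"])
Q,r=obj(P,M["blue"],(295,335,125,170),.062,.08);print(f(r))
c,P=grab("top");M=masks(c["image"])
Q,r=obj(P,M["blue"],(295,335,125,170),.062,.08);print(f(r))
c,P=grab("side");M=masks(c["image"])
Q,r=obj(P,M["blue"],(285,350,205,275),.066,.08);print(f(r))
E
```

```text
t 15.25 p [458.  134.2 163.7] yaw -14.1 F [ 1.1 -0.2 -0.9] w 15.3 g 50.0
617.5,-187,170,-1.6 turn [-0.     0.    -0.218] shift [232.9 272.8  -6.4]
[[617.1, -187.0], [79.6, 81.8], 88.4]
[[617.1, -187.2], [79.9, 82.2], 88.3]
[[616.5, -191.6], [78.1, 77.9], 88.4]
```

>>> jog_arm --pt "0 0 -0.218 231.5 273 -8 -0.9" --pt "0 0 -0.218 231.5 273 -8 -0.9" --pt "0 0 -0.218 231.5 273 -8 -0.9" --pt "0 0 -0.218 231.5 273 -8 -0.9" --pt "0 0 -0.218 231.5 273 -8 -0.9" --pt "0 0 -0.218 231.5 273 -8 -0.9" --pt "0 0 -0.218 231.5 273 -8 -0.9" --pt "0 0 -0.218 231.5 273 -8 -0.9" --pt "0 0 -0.218 231.5 273 -8 -0.9" --pt "0 0 -0.218 231.5 273 -8 -0.9" --pt "0 0 -0.218 231.5 273 -8 -0.9"

```text
time: 16.45
ee_pos: [0.6161, -0.1849, 0.1696]
eef_rot: [1.0, -0.013, -0.0, -0.0]
ft_force: [0.3, -0.4, -1.0]
width: 0.0153
grip_force: 50.0
```

```bash
python3 go.py 616.3,-187.5,102,-1.6
python3 - <<'E'
from h import *
c,P=grab("side");M=masks(c["image"]);cv2.imwrite("pics/s3.png",cv2.cvtColor(cv2.resize(c["image"][80:280,220:420],None,fx=3,fy=3),cv2.COLOR_RGB2BGR))
E
```

```text
t 16.45 p [ 616.1 -184.9  169.6] yaw -1.5 F [ 0.3 -0.4 -1. ] w 15.3 g 50.0
616.3,-187.5,102,-1.6 turn [-0.001  0.     0.002] shift [ 0.2  2.6 67.6]
```

View pics/s3.png

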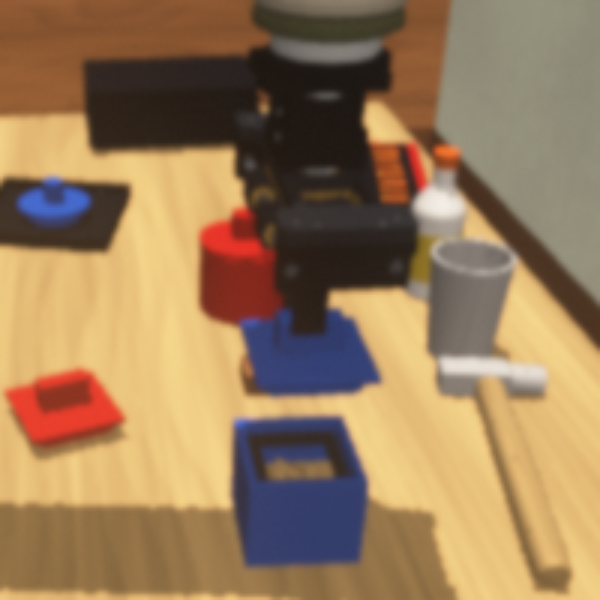

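The blue square lid (crop pixel 310,350) is level and square to the open pot (300,460). The red lid is fully seated.

>>> jog_arm --pt "0 0 0 0 1.5 30 -0.9" --pt "0 0 0 0 1.5 52 -0.9" --pt "0 0 0 0 1.5 64 -0.9" --pt "0 0 0 0 1.5 70 -0.9" --pt "0 0 0 0 1.5 75 -0.9" --pt "0 0 0 0 1.5 79 -0.9" --pt "0 0 0 0 1.5 79 -0.9"

```text
time: 17.2
ee_pos: [0.6173, -0.1879, 0.0947]
eef_rot: [1.0, -0.014, 0.001, 0.0]
ft_force: [-9.5, 3.2, 19.9]
width: 0.015
grip_force: 50.0
```

>>> jog_arm --pt "0 0 0 0 0 -3 -0.9" --pt "0 0 0 0 0 -6 -0.9" --pt "0 0 0 0 0 -6 -0.9" --pt "0 0 0 0 0 -6 -0.9"

```text
time: 17.6
ee_pos: [0.6164, -0.1885, 0.0968]
eef_rot: [1.0, -0.014, 0.0, 0.0]
ft_force: [0.9, -0.8, -0.0]
width: 0.0151
grip_force: 50.0
```

```bash
python3 go.py
python3 - <<'E'
from h import *
ims=[]
for n,w in(("side",(200,300,265,380)),("top",(110,185,280,350))):
    c,P=grab(n);M=masks(c["image"]);a,b,l,r_=w
    ims.append(cv2.resize(c["image"][a:b,l:r_],(380,400)))
    k=M["blue"].copy();w_=np.zeros_like(k);w_[a:b,l:r_]=1;Q=P[k&w_]
    hh,e=np.histogram(Q[:,2],np.arange(.05,.15,.004));print(dict(zip(np.round(e,3).tolist(),hh.tolist())))
    for lo,hi in((.062,.076),(.08,.094),(.095,.104)):
        q=Q[(Q[:,2]>lo)&(Q[:,2]<hi)]
        if len(q)>5: print(n,lo,len(q),f(cv2.minAreaRect((q[:,:2]*1000).astype(np.float32))),np.median(q[:,2]))
cv2.imwrite("pics/s4.png",cv2.cvtColor(np.hstack(ims),cv2.COLOR_RGB2BGR))
E
```

```text
t 17.6 p [ 616.4 -188.5   96.8] yaw -1.6 F [ 0.9 -0.8 -0. ] w 15.1 g 50.0
{0.05: 49, 0.054: 61, 0.058: 56, 0.062: 56, 0.066: 70, 0.07: 49, 0.074: 260, 0.078: 319, 0.082: 27, 0.086: 22, 0.09: 13, 0.094: 10, 0.098: 13, 0.102: 23, 0.106: 0, 0.11: 0, 0.114: 0, 0.118: 0, 0.122: 0, 0.126: 0, 0.13: 0, 0.134: 0, 0.138: 0, 0.142: 0}
side 0.062 206 [[615.6, -223.0], [72.0, 28.2], 11.4] 0.06912261558844002
side 0.08 82 [[614.2, -195.8], [8.0, 53.4], 83.9] 0.08540730626696208
side 0.095 37 [[619.8, -192.5], [43.0, 11.9], 0.9] 0.10095592791273089
{0.05: 4, 0.054: 11, 0.058: 7, 0.062: 5, 0.066: 6, 0.07: 15, 0.074: 64, 0.078: 24, 0.082: 1, 0.086: 0, 0.09: 0, 0.094: 0, 0.098: 0, 0.102: 0, 0.106: 0, 0.11: 0, 0.114: 0, 0.118: 0, 0.122: 0, 0.126: 0, 0.13: 0, 0.134: 0, 0.138: 0, 0.142: 0}
top 0.062 52 [[602.8, -162.1], [52.8, 29.9], 2.4] 0.07398252248811632
```

View pics/s4.png

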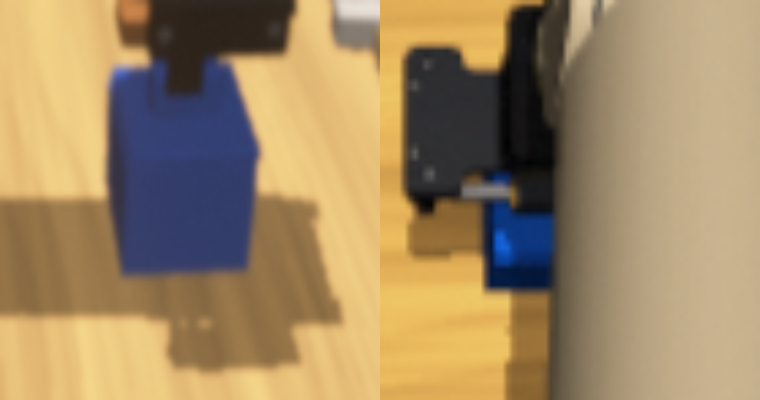

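The side view shows the lid seated in the pot (flange top about 78 mm), and the top view gives about 76 mm, with the fingers higher up the bar than expected. I'll release, lift clear and measure.

>>> jog_arm --pt "0 0 0 0 0 0 0.2" --pt "0 0 0 0 0 0 0.2" --pt "0 0 0 0 0 0 0.2" --pt "0 0 0 0 0 0 0.2" --pt "0 0 0 0 0 -45 0.2" --pt "0 0 0 -50 0 -60 0.2" --pt "0 0 0 -100 0 -60 0.2" --pt "0 0 0 -150 0 -60 0.2" --pt "0 0 0 -200 0 -60 0.2" --pt "0 0 0 -200 0 -60 0.2"

```text
time: 18.7
ee_pos: [0.4104, -0.1834, 0.1559]
eef_rot: [1.0, -0.016, -0.002, 0.0]
ft_force: [-0.2, -0.0, -0.5]
width: 0.0525
grip_force: 0.0
```

```bash
python3 go.py
python3 - <<'E'
from h import *
ims=[]
for n,w in(("side",(200,300,265,380)),("top",(110,185,280,350))):
    c,P=grab(n);M=masks(c["image"]);a,b,l,r_=w
    ims.append(cv2.resize(c["image"][a:b,l:r_],(380,400)))
    k=M["blue"].copy();w_=np.zeros_like(k);w_[a:b,l:r_]=1;Q=P[k&w_]
    hh,e=np.histogram(Q[:,2],np.arange(.06,.12,.003));print(dict(zip(np.round(e,3).tolist(),hh.tolist())))
    for lo,hi in((.070,.094),(.096,.114)):
        q=Q[(Q[:,2]>lo)&(Q[:,2]<hi)]
        if len(q)>5:
            A=np.c_[q[:,:2]-q[:,:2].mean(0),np.ones(len(q))];s=np.linalg.lstsq(A,q[:,2],rcond=None)[0]
            print(n,lo,len(q),f(cv2.minAreaRect((q[:,:2]*1000).astype(np.float32))),np.median(q[:,2]),"slope",s.round(4))
cv2.imwrite("pics/s5.png",cv2.cvtColor(np.hstack(ims),cv2.COLOR_RGB2BGR))
E
```

```text
t 18.7 p [ 410.4 -183.4  155.9] yaw -1.8 F [-0.2 -0.  -0.5] w 52.5 g 0.0
{0.06: 0, 0.063: 3, 0.066: 8, 0.069: 54, 0.072: 79, 0.075: 518, 0.078: 11, 0.081: 3, 0.084: 3, 0.087: 2, 0.09: 2, 0.093: 6, 0.096: 18, 0.099: 44, 0.102: 36, 0.105: 0, 0.108: 0, 0.111: 0, 0.114: 0}
side 0.07 666 [[617.4, -194.9], [72.7, 79.0], 86.6] 0.07619440903397406 slope [0.0174 0.0339 0.076 ]
side 0.096 98 [[618.5, -193.0], [11.3, 42.3], 89.3] 0.10131642316413728 slope [0.0199 0.266  0.1009]
{0.06: 15, 0.063: 5, 0.066: 11, 0.069: 75, 0.072: 265, 0.075: 240, 0.078: 51, 0.081: 3, 0.084: 7, 0.087: 5, 0.09: 7, 0.093: 2, 0.096: 19, 0.099: 46, 0.102: 16, 0.105: 0, 0.108: 0, 0.111: 0, 0.114: 0}
top 0.07 641 [[618.3, -187.4], [76.7, 82.2], 87.8] 0.07491802547903936 slope [-0.0033  0.0092  0.0753]
top 0.096 81 [[617.7, -188.5], [14.8, 42.0], 87.5] 0.10049059342520428 slope [ 0.0238 -0.0345  0.1004]
```

View pics/s5.png

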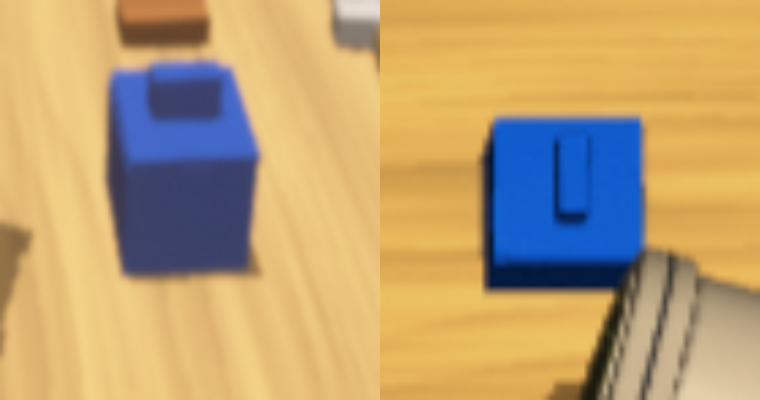

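The blue lid's flange reads 75–76 mm and level in both views, which matches home. A gentle confirming push on the bar top with closed fingers will settle it.

>>> jog_arm --pt "0 0 0 50 4 0 -1" --pt "0 0 0 100 4 0 -1" --pt "0 0 0 150 4 0 -1" --pt "0 0 0 200 4 0 -1" --pt "0 0 0 207 4 0 -1" --pt "0 0 0 207 4 25 -1" --pt "0 0 0 207 4 40 -1" --pt "0 0 0 207 4 48 -1" --pt "0 0 0 207 4 48 -1" --pt "0 0 0 207 4 48 -1" --squeeze 20

```text
time: 19.8
ee_pos: [0.6234, -0.193, 0.1096]
eef_rot: [1.0, -0.014, 0.0, 0.0]
ft_force: [-0.1, 1.0, 1.0]
width: 0.0006
grip_force: 0.0
```

>>> jog_arm --pt "0 0 0 -6 -5 0 -1" --pt "0 0 0 -6 -5 3 -1" --pt "0 0 0 -6 -5 5 -1" --pt "0 0 0 -6 -5 7 -1" --pt "0 0 0 -6 -5 8 -1" --pt "0 0 0 -6 -5 9 -1" --pt "0 0 0 -6 -5 9 -1"

```text
time: 20.5
ee_pos: [0.6175, -0.1877, 0.1024]
eef_rot: [1.0, -0.014, 0.0, 0.0]
ft_force: [-10.7, 3.3, 21.1]
width: 0.0003
grip_force: 10.8
```

Hard stop at 102.4 mm with 21 N, against 102 mm expected for home. Retreating.

>>> jog_arm --pt "0 0 0 0 0 -30 -1" --pt "0 0 0 0 0 -75 -1" --pt "0 0 0 -50 30 -75 -1" --pt "0 0 0 -90 60 -75 -1" --pt "0 0 0 -120 95 -75 -1" --pt "0 0 0 -150 130 -75 -1" --pt "0 0 0 -180 160 -75 -1" --pt "0 0 0 -210 190 -75 -1" --pt "0 0 0 -210 190 -75 -1"

```text
time: 21.4
ee_pos: [0.3968, -0.3769, 0.1748]
eef_rot: [1.0, -0.019, -0.001, 0.001]
ft_force: [0.6, -0.4, 0.7]
width: 0.0003
grip_force: 0.0
```

```bash
python3 go.py
python3 - <<'E'
from h import *
c,P=grab("top");cv2.imwrite("pics/t6.png",cv2.cvtColor(c["image"],cv2.COLOR_RGB2BGR))
E
```

```text
t 21.4 p [ 396.8 -376.9  174.8] yaw -2.1 F [ 0.6 -0.4  0.7] w 0.3 g 0.0
```

View pics/t6.png

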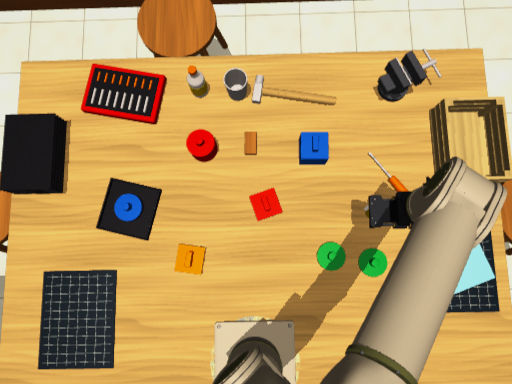

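The blue lid is in the tray (127,207), the red pot (201,144) and blue pot (314,147) are closed, and the visible bystanders are where they were. The tape measure is hidden under the gripper, which is well above it.

```bash
python3 -c "
from bench import order;print(order.close_job())"
```

```text
the job is handed in; nothing more can be done
None
```

Job handed in at about 21 s: the blue round lid lies knob up in the tray, and the red round and blue square lids are pressed fully home on their pots; the bystanders I could see hadn't moved, but the gripper hid the tape measure in the last picture.

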